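# Pop open the stamp case and take out the round stamp

## Robot

A 6-joint arm with a two-finger parallel gripper is mounted at the origin on the work surface. World frame = base frame: x ahead of the robot, y to its left, z up, the work surface at z = 0. Lengths are in m, angles in degrees, forces in N, time in s.
With the tool pointing down it reaches from about 0.3 to 0.85 m from the base axis. Payload 4.2 kg.
Tool frame: the origin (TCP) lies midway between the tips of the shut fingers; the grasp point (between the pads) lies grip_depth behind it (grip_depth is the distance from the TCP to the grasp point, in m); z points along the fingers, y is the line along which they close (so a half turn about z gives the same grasp; the last joint's range is limited). The gripper opens to 91 mm and grips with 3 to 60 N. Pads are 32 mm wide; open, the fingers measure 118 mm over their backs; the gripper's body (76 mm by 178 mm) begins 60 mm behind the grasp point.
Start: joints at [68.698, 18.312, 89.639, -0, 72.044, -1.146], TCP at [0.198, 0.54, 0.214] pointing down, gripper open.
Joint ranges: [-177.97, 177.97], [-48.28, 115.42], [12.27, 149.76], [-77.06, 257.06], [2.81, 150.46], [-146.56, 146.56]. Speed limits (degrees/s): [147.25, 147.25, 180, 180, 180, 180].

## Interface

Orientations are given as [roll, pitch, yaw] about the fixed x, y, z axes, in that order (R = Rz(yaw) Ry(pitch) Rx(roll)).
In Python, from station import * gives the robot as it stands.
- The arm moves only by the shell command python3 -m handwheel 'ROWS' [OPENING] [FORCE]. ROWS is JSON, a list that holds one entry, the list of rows, each a list of 4 numbers: the shift along the tool's x, y, z in m, then the turn about the tool's z in degrees. A call has 1 to 5 rows; each row shifts and turns the commanded pose from where the row before left it, along the tool's axes as they then stand; what a row does not reach is not made up. A row lasts 1/8 s, in which the tool goes at most 62.5 mm and 10.7 degrees, less where a joint would pass 70% of its speed; a pose out of reach is approached as far as the arm can. A call with a gripper value outside its range is refused whole. OPENING is the closure, from 0 (fully open) to 1 (shut), set as the call begins (- or left out, the last holds). The fingers move at their own pace and stop on an object; FORCE is the grip in N (left out, the last holds). Time passes only in rows, so rows that do not move let the fingers close. It gives the time, the measured TCP pose, the force, the opening and the grip force at its end, in the units of the state.
- observe(): the state, without advancing time (a new reading comes with each control period).
- camera(name): name is "scene" or "top" or "wrist"; returns the picture (400x640x3 uint8, red, green, blue); there is no depth.
- calibration(name): a dict with "vfov" (degrees; the focal length in pixels is half the picture's height over the tangent of half this angle, whatever the lens; pixels are square), "cx", "cy" (the principal point, pixels), "eye" and "attitude" of the camera in the world; the wrist camera has in their place "tool_from_camera" (4x4, takes a point from camera to tool coordinates, whose origin is the TCP and whose axes are the flange's). Camera axes: x right, y down, z forward; pixel columns grow to the right and rows downward; lengths in m; the calibration is good to about 2 mm. A picture is of the moment at which its call begins: read the wrist's pose just before it. calibration takes no time and is no camera call.
- job_done(): hands the job in; it is judged then, once.
Trained networks look in the newest picture that a camera, given by its name, has taken for a name from the list of things; names that differ only in an ending like _2 or _b are one class to them, and where a whole thing is asked for, a point or a joint stands for the part that bears it (a point fixed in the world has none). Each returns a list of dicts, best first, with "confidence" (0 to 1); they miss things now and then, are a little off and sometimes report something else, mostly with a low value. They report only what shows in the picture. A call takes as long as a camera call.
- cut_out(camera, query): "pixels" (400x640 bool, what is visible of it) and "rect" ([left, top, right, bottom] as shares, 0 to 1, of the picture: columns of its width, rows of its height, round what is visible of it).
- pinpoint(camera, query): "point" ([column, row] as shares, 0 to 1, of the picture: columns of its width, rows of its height: a listed point, or the origin of a listed thing).
The state is a dict: "time": time; "qpos": joint angles; "qvel": joint speeds; "joint_efforts": joint torques, N m; "eef_pos": TCP position; "ee_rot": TCP orientation; "ft_force": force on the tool from outside, world axes, zero at the start; "ft_torque": the same for the moment, N m; "finger_gap": finger opening in m; "finger_force": force on a finger pad.
Only numpy, scipy, OpenCV 4.12 (cv2) and the standard library are available. Lean on these libraries where they do the work, as an engineer would, in place of code of your own. Each camera call takes 0.05 s, during which the arm holds its last target. There are 200 camera calls.

## Task

Press the case's push latch down slowly and gently, feeling for it, until the lid pops open by itself; let the lid swing fully open without touching it. Then take the round stamp out of the case and stand it upright on the bat next to the cup, leaving the cup, the square stamp and everything else where they are.

Things in the scene. Friction and masses are not known exactly. Their poses are not given: they have to be found in the camera images.
- case: wooden stamp case, fixed. Origin on the table under it; x points from its front to the hinge, y to its left, z up. Box: x -80 to 100, y -120 to 120, 100 mm high, walls 6 mm. In front of it a ledge (x -145 to -80, y -35 to 35, 50 mm high) carries the push latch. Inside, under the lid: a block (top 26 mm above the table) with two round sockets, 34 mm wide, for stamps.
- ledge (a point): point on the ledge's top (50 mm above the table), on the latch's axis, 42 mm in front of the box. The latch: a round flat steel cap, 32 mm across, pushed straight down into a dark collar 42 mm across. The cap is screwed on its stem to another height each time: its top, free, is 28 to 44 mm above this point, to be found by touch. Fully down, it is still at least 5 mm proud of the collar.
- cap (a joint): travel of the latch's cap in m: 0 free, 0.013 at its bottom stop. Sprung and oil-damped: 4 N to start, 8 N at the stop, plus 2.5 N per 10 mm/s of speed. At 8 to 10 mm the bolt is drawn and the lid springs open; let go, the cap comes back by itself. Press at 15 mm/s or slower: 20 N or more on case, lid or latch damages them.
- lid (a joint): angle of the lid in rad: 0 shut (held by the latch), 1.85 fully open against its stop. The lid's own spring throws it open in less than a second and keeps it open.
- lid_edge (a point): middle of the lid's front edge, top side, 110 mm above the table when shut, over the box's front wall. Lid: dark wood, two steel straps, 183 x 240 x 10 mm, hinged on the box's far top edge (case x 100, z 100). Opening, this edge sweeps up and away from the latch; open, it stands 0.28 m high, leaning back. A wide gripper body held over the lid gets hit: keep clear, or the lid is hindered.
- socket_left (a point): centre of the floor of the socket on the case's left (+y), 13 mm above the table; the socket is 13 mm deep.
- socket_right (a point): centre of the floor of the socket on the case's right (-y), 100 mm from the other; otherwise the same.
- stamp_mid (a point): the round wooden stamp, which stands in one of the two sockets (either one), hidden until the lid is open: the centre of it, half-way up. 72 mm tall, a plain round handle 24 mm in diameter above a foot 30 mm in diameter (lowest 16 mm). It weighs about 70 g. Its z axis points up along the handle.
- square_stamp: the other stamp, of the same wood, square and shorter: 21 x 21 x 52 mm; origin under its centre. It stands in the other socket and stays there.
- bat: round plywood bat, 200 mm in diameter, 18 mm thick, fixed to the table; origin under its centre, on the table.
- cup: small terracotta cup, 66 mm across, 55 mm high, standing on the bat about 60 mm from its centre; origin under its centre. Soft clay: do not touch or shift it.
- water_pot: open terracotta water bowl, 110 mm across, 65 mm high; origin under its centre. A bystander: leave it alone.
- mallet: wooden mallet lying on the table; origin under it. A bystander: leave it alone.
- oxide_jar: small white capped jar, 48 mm across, 60 mm high; origin under its centre. A bystander: leave it alone.
- rib: flat wooden rib, 90 x 50 x 8 mm, lying on the table; origin under its centre. A bystander: leave it alone.
- brush: brush lying on the table; origin under it. A bystander: leave it alone.

How it is judged (in metres and radians):
On the way:
1. the lid has sprung fully open (beyond 1.7 rad), with no part of the robot on it (value of joint lid above 1.7 rad), for 0.2 s.
At the end, for the whole second after the job is handed in: The lid stands open (more than 1.6 rad); the round stamp stands upright (within 0.1 rad), at rest and let go, on the bat with its foot nearly or wholly inside the rim (axis within 87 mm of the bat's centre); the square stamp is still in its socket and the cup where it was (each within 15 mm) (value of joint lid above 1.6 rad and horizontal distance between stamp_mid and bat below 0.087 m and z of stamp_mid in the frame of bat between 0.049 and 0.058 m and angle between stamp_mid's own z axis and vertical below 0.1 rad and linear speed of stamp below 0.02 m/s and distance of each of square_stamp, cup from where it was at the start of the episode below 0.015 m); the robot touches nothing.
It fails at once if the case, its latch or its lid is pushed with 20 N or more (contact force between any of the fingers, the arm and case above 20 N).
It fails at once if the robot touches the lid (more than 1.5 N) (contact force between any of the fingers, the arm and lid above 1.5 N).
It fails at once if the stamp is dropped or rammed onto the bat (20 N or more) (contact force between stamp and bat above 20 N).
It fails at once if the cup or the square stamp is moved by more than 15 mm (distance of any of cup, square_stamp from where it was at the start of the episode above 0.015 m).
It fails at once if another thing on the table is moved by more than 20 mm (distance of any of water_pot, mallet, oxide_jar, rib, brush from where it was at the start of the episode above 0.02 m).
It also fails if it takes over 66 s, if anything falls off the work surface, if the arm or the gripper's body presses on something with over 40 N, if the wrist force passes 120 N, or if a joint passes its speed limit or range.

## Working session

There is one attempt and no reset: what is moved stays moved. The work goes in short steps, Python scripts to look and compute and a shell command to move; the robot and the scene stay as the last step left them, time stands still between calls to the robot, and variables do not carry over. Pictures are saved under pics/ and viewed, at most 10 in all, crops included, and the job is handed in when it is done.

```bash
ls; mkdir -p pics; cat > h.py <<'E'
from station import *
import numpy as np, cv2
from scipy.spatial.transform import Rotation as R
def cam(name):
    c=calibration(name); f=200/np.tan(np.radians(c["vfov"]/2))
    return c,f
E
python3 - <<'E'
from h import *
print(observe())
for n in("scene","top","wrist"):
    print(n,calibration(n)); im=camera(n); cv2.imwrite(f"pics/{n}0.png",im[:,:,::-1])
for n in("scene","top"):
    for q in("ledge","lid_edge","case","bat","cup","cap","socket_left","socket_right","water_pot","mallet","oxide_jar","rib","brush"):
        try: print(n,q,[(np.round(np.array(d["point"])*[640,400],1),round(d["confidence"],2)) for d in pinpoint(n,q)[:2]])
        except Exception as e: print(n,q,e)
E
```

```text
pics
{'time': 0.0, 'qpos': array([ 6.87005317e+01,  1.83519689e+01,  8.97062407e+01, -2.24488570e-03,
        7.20425796e+01, -1.14677862e+00]), 'qvel': array([-0.00066956,  0.00295281,  0.04480063, -0.02650077,  0.04587936,
       -0.09652233]), 'joint_efforts': array([ 9.70841138e-04, -4.12463057e+01, -2.31967145e+01,  7.29157543e-02,
        4.59617155e-02, -1.52434241e-04]), 'eef_pos': array([0.19793924, 0.53932666, 0.21311811]), 'ee_rot': array([-1.79899188e+02,  1.16713257e-04,  1.59848004e+02]), 'ft_force': array([ 0.26535816, -0.53816755,  0.00228903]), 'ft_torque': array([-0.00990702,  0.0071321 , -0.04451338]), 'finger_force': 0.0, 'finger_gap': 0.09129596576143505}
scene {'vfov': 53.696535364290575, 'cx': 318.1596686570126, 'cy': 204.56090206115925, 'eye': array([ 1.30020595, -0.80437424,  0.87011877]), 'attitude': array([-126.34173613,   -1.22107604,   44.58326909])}
top {'vfov': 44.567767478588834, 'cx': 303.664024499466, 'cy': 199.39828116381707, 'eye': array([ 0.29475569, -0.04694056,  1.54884853]), 'attitude': array([-168.94971205,    1.38553145,  -91.10547037])}
wris
[... 1197 characters left out ...]
(array([401.1, 176.2]), 0.49)]
top ledge [(array([215.1, 254.7]), 0.83)]
top lid_edge [(array([213.9, 238.8]), 0.86), (array([452.2, 191.7]), 0.31)]
top case [(array([228. , 216.5]), 0.92)]
top bat [(array([371. , 198.6]), 0.63)]
top cup [(array([349.4, 203.1]), 0.84)]
top cap it knows: bat, brush, case, cup, ledge, lid_edge, mallet, oxide_jar, rib, socket_left, socket_right, square_stamp, stamp_mid, water_pot
top socket_left []
top socket_right []
top water_pot [(array([448.2, 192.4]), 0.71)]
top mallet [(array([462. , 270.1]), 0.92)]
top oxide_jar [(array([304.9, 142.2]), 0.73)]
top rib [(array([299.2, 263.3]), 0.89), (array([304.2, 142.1]), 0.57)]
top brush [(array([168.9, 201.1]), 0.63)]
```

```bash
cat >> h.py <<'E'
def pose(n,st=None):
    c,f=cam(n)
    if n!="wrist": Rw=R.from_euler("xyz",c["attitude"],degrees=True).as_matrix(); e=c["eye"]
    else:
        T=c["tool_from_camera"]; Rt=R.from_euler("xyz",st["ee_rot"],degrees=True).as_matrix()
        Rw=Rt@T[:3,:3]; e=Rt@T[:3,3]+st["eef_pos"]
    return c,f,Rw,e
def ray(n,uv,z,st=None):
    c,f,Rw,e=pose(n,st)
    d=Rw@np.array([(uv[0]-c["cx"])/f,(uv[1]-c["cy"])/f,1]); return e+d*(z-e[2])/d[2]
def proj(n,p,st=None):
    c,f,Rw,e=pose(n,st); q=Rw.T@(np.array(p)-e); return np.array([c["cx"]+f*q[0]/q[2],c["cy"]+f*q[1]/q[2]])
E
python3 - <<'E'
from h import *
P=dict(ledge=((215.1,254.7),.05,(344.4,165.5)),lid_edge=((213.9,238.8),.11,(347.8,158.2)),case=((228,216.5),0,(360.9,193.1)),bat=((371,198.6),0,(277.7,255.4)),cup=((349.4,203.1),0,(292.5,240.3)),jar=((304.9,142.2),0,(371.5,253.7)),pot=((448.2,192.4),0,(218.2,304.8)),mallet=((462,270),0,(163.5,262.8)),rib=((299.2,263.3),0,(290.3,200.5)),brush=((168.9,201.1),0,(401,176)))
for k,(a,z,b) in P.items(): print(k,ray("top",a,z).round(3),ray("scene",b,z).round(3))
E
```

```text
ledge [0.421 0.259 0.05 ] [0.416 0.27  0.05 ]
lid_edge [0.464 0.251 0.11 ] [0.453 0.242 0.11 ]
case [0.548 0.23  0.   ] [0.545 0.225 0.   ]
bat [ 0.595 -0.233  0.   ] [ 0.585 -0.234  0.   ]
cup [ 0.582 -0.162  0.   ] [ 0.564 -0.152  0.   ]
jar [ 0.791 -0.023  0.   ] [ 0.787 -0.014  0.   ]
pot [ 0.61  -0.481  0.   ] [ 0.619 -0.478  0.   ]
mallet [ 0.362 -0.505  0.   ] [ 0.367 -0.505  0.   ]
rib [0.393 0.003 0.   ] [ 0.392 -0.006 -0.   ]
brush [0.603 0.423 0.   ] [0.581 0.443 0.   ]
```

View pics/top0.png

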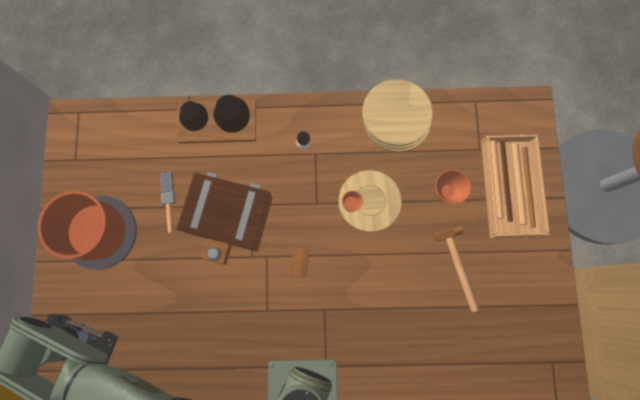

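View pics/scene0.png

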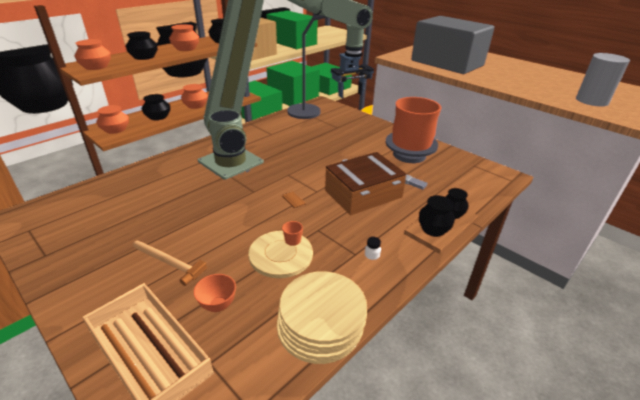

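The top view shows the case around (225,212) with the steel cap at (213,254) in front. The bat is at (370,200), with the cup on its left at (352,202). The scene view agrees. I'll fly to just in front of the ledge for a wrist look.

```bash
cat >> h.py <<'E'
def delta(p,yaw=None):
    s=observe(); Rt=R.from_euler("xyz",s["ee_rot"],degrees=True).as_matrix()
    d=Rt.T@(np.array(p)-s["eef_pos"]); print("t",round(s["time"],2),"tcp",s["eef_pos"].round(4),"rot",s["ee_rot"].round(1),"tool delta",d.round(4))
    if yaw is not None: print("turn",((s["ee_rot"][2]-yaw+180)%360-180).round(2))
E
python3 -c "
import station;print(getattr(station,'grip_depth',None),[x for x in dir(station) if x[0]!='_'])"
python3 -m handwheel '[[[-0.045,-0.03,0,-1.5],[-0.045,-0.03,0,-1.5],[-0.045,-0.03,0,-1.5],[-0.045,-0.03,0,-1.5],[-0.045,-0.03,0,-1.5]]]' 1 10
python3 -m handwheel '[[[-0.035,-0.02,0,0],[-0.025,-0.005,0,0],[0,0,0,0]]]'
python3 - <<'E'
from h import *
delta((.40,.262,.21),167)
st=observe(); im=camera("wrist"); cv2.imwrite("pics/w1.png",im[:,:,::-1])
for q,z in(("ledge",.05),("lid_edge",.11)):
    for d in pinpoint("wrist",q)[:2]:
        uv=np.array(d["point"])*[640,400]; print(q,uv.round(1),round(d["confidence"],2),ray("wrist",uv,z,st).round(4))
E
```

```text
0.0188 ['MotionError', 'calibration', 'camera', 'cut_out', 'grip_depth', 'job_done', 'observe', 'pinpoint']
time: 1.98
eef_pos: [0.3697, 0.3289, 0.2142]
ee_rot: [180.0, 0.0, 167.4]
ft_force: [0.7, 0.5, 0.3]
finger_gap: 0.0437
finger_force: 0.0
time: 2.35
eef_pos: [0.423, 0.292, 0.2139]
ee_rot: [180.0, 0.0, 167.2]
ft_force: [-1.0, 0.3, 0.2]
finger_gap: 0.014
finger_force: 0.0
t 2.35 tcp [0.423  0.292  0.2139] rot [180.    0.  167.2] tool delta [ 0.0158 -0.0343  0.0039]
turn 0.19
ledge [290.5 188.9] 0.93 [0.4225 0.2638 0.05  ]
```

View pics/w1.png

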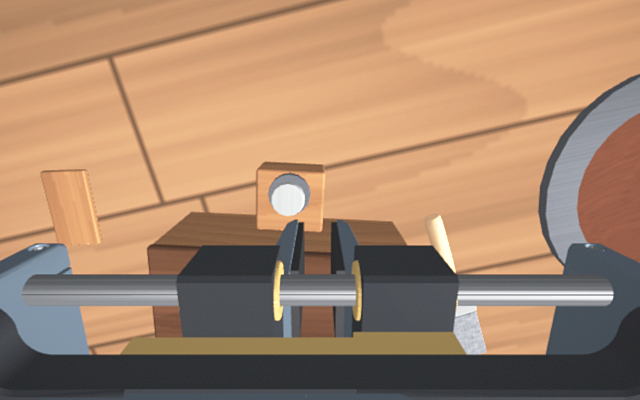

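The wrist view shows the cap at (289,195) on the ledge, with the lid's front edge running from (190,212) to (395,222). That puts the case's yaw at about -15.6°. I'll move over the cap, a little to the front, and lower.

```bash
python3 - <<'E'
from h import *
st=observe()
a=ray("wrist",(190,212),.11,st);b=ray("wrist",(403,222.5),.11,st);print(a,b,np.linalg.norm(a-b),np.degrees(np.arctan2(*(b-a)[:2])))
print(ray("wrist",(289,195),.086,st))
delta((.4170,.265,.115),164.4)
E
```

```text
[0.40816127 0.1846709  0.11      ] [0.45718673 0.35981192 0.11      ] 0.1818732301940087 15.63799080667789
[0.41781448 0.26694923 0.086     ]
t 2.5 tcp [0.4211 0.293  0.2139] rot [-180.    -0.   167.4] tool delta [-0.0022 -0.0282  0.0989]
turn 2.97
```

```bash

python3 -m handwheel '[[[0,-0.014,0,1.5],[0,-0.014,0.02,1.5],[0,0,0.04,0],[0,0,0.035,0],[0,0,0,0]]]'
python3 - <<'E'
from h import *
delta((.4160,.2655,.100),164.4)
st=observe(); im=camera("wrist"); 
for d in pinpoint("wrist","ledge")[:2]:
        uv=np.array(d["point"])*[640,400]; print(uv.round(1),round(d["confidence"],2),ray("wrist",uv,.05,st).round(4))
cv2.imwrite("pics/w2.png",im[:,:,::-1])
E
```

```text
time: 3.12
eef_pos: [0.4129, 0.2641, 0.1172]
ee_rot: [-179.7, -0.2, 164.4]
ft_force: [-0.2, 0.6, 0.3]
finger_gap: 0.0004
finger_force: 0.0
t 3.12 tcp [0.4129 0.2641 0.1172] rot [-179.7   -0.2  164.4] tool delta [-0.0027  0.0022  0.0171]
turn -0.05
[321.2 227.5] 0.82 [0.4244 0.2632 0.05  ]
```

View pics/w2.png

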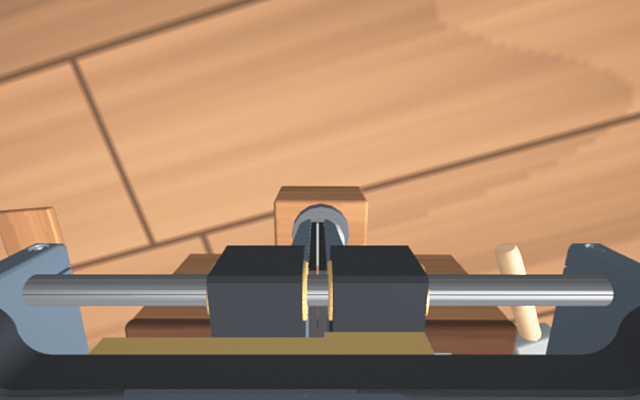

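The fingers line up with the cap (about (321,225) in the picture). I'll start the slow descent.

```bash

python3 -m handwheel '[[[-0.003,0.002,0.01,0],[0,0,0.006,0],[0,0,0.002,0],[0,0,0.0012,0]]]'
python3 -m handwheel '[[[0,0,0.0014,0],[0,0,0.0014,0],[0,0,0.0014,0]]]'
```

```text
time: 3.72
eef_pos: [0.4188, 0.2666, 0.0997]
ee_rot: [180.0, -0.0, 164.3]
ft_force: [-0.2, -0.2, 0.0]
finger_gap: 0.0003
finger_force: 0.0
time: 4.1
eef_pos: [0.4188, 0.2666, 0.0955]
ee_rot: [180.0, 0.0, 164.3]
ft_force: [0.7, -0.4, 0.0]
finger_gap: 0.0005
finger_force: 0.0
```

```bash

python3 -m handwheel '[[[0,0,0.0013,0],[0,0,0.0013,0],[0,0,0.0013,0]]]'
```

```text
time: 4.47
eef_pos: [0.4188, 0.2666, 0.0916]
ee_rot: [180.0, 0.0, 164.3]
ft_force: [-0.8, 0.2, -0.1]
finger_gap: 0.0009
finger_force: 0.0
```

```bash

python3 -m handwheel '[[[0,0,0.0013,0],[0,0,0.0013,0],[0,0,0.0013,0]]]'
```

```text
time: 4.85
eef_pos: [0.4188, 0.2666, 0.0877]
ee_rot: [180.0, 0.0, 164.3]
ft_force: [0.8, 0.3, 1.0]
finger_gap: 0.0004
finger_force: 0.0
```

```bash

python3 -m handwheel '[[[0,0,0.0013,0],[0,0,0.0013,0]]]'
```

```text
time: 5.1
eef_pos: [0.4188, 0.2666, 0.0851]
ee_rot: [180.0, -0.0, 164.3]
ft_force: [-0.3, 0.4, -0.1]
finger_gap: 0.0004
finger_force: 0.0
```

```bash

python3 -m handwheel '[[[0,0,0.0013,0],[0,0,0.0013,0]]]'
```

```text
time: 5.35
eef_pos: [0.4188, 0.2666, 0.0825]
ee_rot: [180.0, -0.0, 164.3]
ft_force: [0.4, 0.7, 0.2]
finger_gap: 0.0002
finger_force: 0.0
```

```bash

python3 -m handwheel '[[[0,0,0.0013,0],[0,0,0.0013,0]]]'
```

```text
time: 5.6
eef_pos: [0.4188, 0.2666, 0.0799]
ee_rot: [180.0, -0.0, 164.3]
ft_force: [0.2, 1.1, 0.0]
finger_gap: 0.0006
finger_force: 0.0
```

```bash

python3 -m handwheel '[[[0,0,0.0013,0],[0,0,0.0013,0]]]'
```

```text
time: 5.85
eef_pos: [0.4188, 0.2667, 0.078]
ee_rot: [180.0, 0.0, 164.3]
ft_force: [-1.4, -1.8, 6.7]
finger_gap: 0.0006
finger_force: 3.4
```

Contact at z ≈ 0.079. I'll continue gently; the trigger should be at z ≈ 0.069–0.071.

```bash

python3 -m handwheel '[[[0,0,0.0012,0],[0,0,0.0012,0],[0,0,0.0012,0],[0,0,0.0012,0]]]'
```

```text
time: 6.35
eef_pos: [0.4189, 0.2667, 0.0735]
ee_rot: [180.0, 0.0, 164.3]
ft_force: [-1.5, -0.1, 8.3]
finger_gap: 0.0004
finger_force: 4.1
```

```bash

python3 -m handwheel '[[[0,0,0.001,0],[0,0,0.001,0],[0,0,0.001,0]]]'
python3 - <<'E'
from h import *
im=camera("scene"); camera("top")
for n in("scene","top"):
  for d in pinpoint(n,"lid_edge")[:2]+pinpoint(n,"stamp_mid")[:1]: print(n,(np.array(d["point"])*[640,400]).round(1),round(d["confidence"],2))
E
```

```text
time: 6.72
eef_pos: [0.4188, 0.2667, 0.0706]
ee_rot: [180.0, 0.0, 164.3]
ft_force: [-2.0, -1.1, 9.7]
finger_gap: 0.0006
finger_force: 4.4
scene [351.5 160.1] 0.89
top [215.6 236.6] 0.55
```

```bash

python3 -m handwheel '[[[0,0,0.001,0],[0,0,0.001,0]]]'
python3 - <<'E'
from h import *
im=camera("scene")
for n in("scene",):
  for d in pinpoint(n,"lid_edge")[:2]+pinpoint(n,"stamp_mid")[:1]: print(n,(np.array(d["point"])*[640,400]).round(1),round(d["confidence"],2))
E
```

```text
time: 7.28
eef_pos: [0.4188, 0.2667, 0.0685]
ee_rot: [180.0, 0.0, 164.3]
ft_force: [-1.0, -1.0, 8.1]
finger_gap: 0.0006
finger_force: 4.1
scene [355.4 146.1] 0.74
scene [361.7 191.2] 0.66
scene [371.7 256.9] 0.36
```

The lid is rising, so I'll hold still.

```bash

python3 -m handwheel '[[[0,0,0,0],[0,0,0,0],[0,0,0,0],[0,0,0,0],[0,0,0,0]]]'
python3 - <<'E'
from h import *
im=camera("scene"); cv2.imwrite("pics/s2.png",cv2.resize(im[100:300,220:480,::-1],None,fx=3,fy=3))
E
```

```text
time: 8.05
eef_pos: [0.4188, 0.2667, 0.0683]
ee_rot: [180.0, 0.0, 164.3]
ft_force: [-1.4, -1.3, 7.5]
finger_gap: 0.0005
finger_force: 3.2
```

View pics/s2.png

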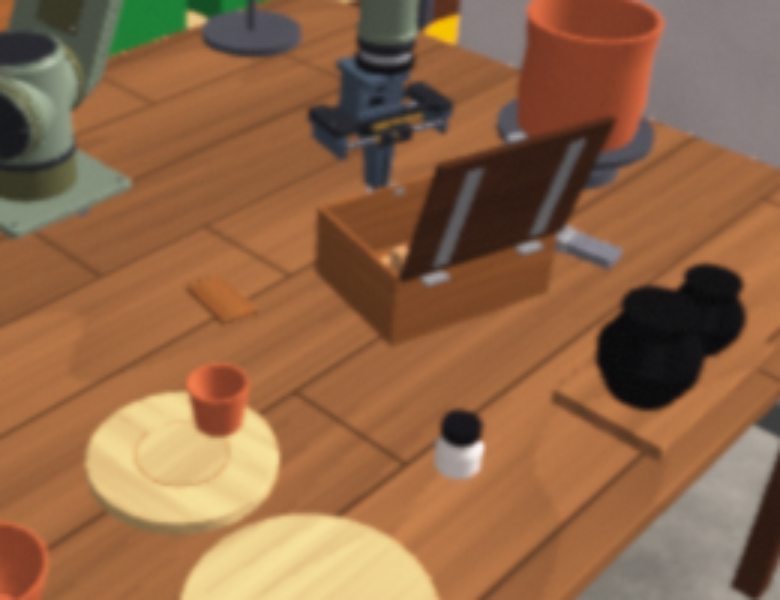

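The lid stands fully open, clear of the gripper. I'll rise and look into the case.

```bash

python3 -m handwheel '[[[0,0,-0.01,0],[0,0,-0.045,0],[0,0,-0.055,0],[0.0,0,-0.055,0],[0.0,0,-0.045,0]]]' 0.35
python3 -m handwheel '[[[0,0,-0.02,0],[0,0,0,0]]]'
python3 - <<'E'
from h import *
st=observe();print(st["eef_pos"],st["ee_rot"]); im=camera("wrist"); cv2.imwrite("pics/w3.png",im[:,:,::-1]); camera("top"); camera("scene")
for n in("wrist","top","scene"):
  for q,z in(("stamp_mid",.049),("square_stamp",.013),("socket_left",.013),("socket_right",.013),("ledge",.05),("bat",0),("cup",0)):
    for d in pinpoint(n,q)[:2]:
        uv=np.array(d["point"])*[640,400]; print(n,q,uv.round(1),round(d["confidence"],2),ray(n,uv,z,st).round(4))
E
```

```text
time: 8.72
eef_pos: [0.4189, 0.2667, 0.2804]
ee_rot: [179.9, 0.1, 164.3]
ft_force: [1.2, 0.5, -0.2]
finger_gap: 0.0475
finger_force: 0.0
time: 8.98
eef_pos: [0.4194, 0.267, 0.2994]
ee_rot: [179.8, 0.2, 164.3]
ft_force: [-0.5, 0.7, -0.4]
finger_gap: 0.0592
finger_force: 0.0
[0.41937594 0.26695234 0.29937037] [1.79817924e+02 1.65050240e-01 1.64343003e+02]
wrist stamp_mid [352.6 269.5] 0.77 [0.5688 0.2757 0.049 ]
wrist square_stamp [277.7 259.5] 0.89 [0.5421 0.1725 0.013 ]
wrist socket_left [347.6 257.4] 0.63 [0.5668 0.2725 0.013 ]
wrist socket_right [280. 257.] 0.91 [0.5392 0.177  0.013 ]
wrist ledge [314.9 170.4] 0.58 [0.4221 0.2635 0.05  ]
wrist cup [ 77.7 337.2] 0.47 [ 0.591  -0.1843  0.    ]
top stamp_mid [347.2 202.2] 0.69 [ 0.5762 -0.1521  0.049 ]
top stamp_mid [213.2 208.4] 0.55 [0.5665 0.2679 0.049 ]
top square_stamp [242.9 220.7] 0.6 [0.5309 0.1796 0.013 ]
top socket_left [214.3 211.1] 0.65 [0.5642 0.2718 0.013 ]
top socket_right [242.4 220.1] 0.74 [0.5328 0.1811 0.013 ]
top socket_right [449.8 191.3] 0.2 [ 0.6105 -0.4829  0.013 ]
top ledge [215.8 252.8] 0.93 [0.4273 0.2573 0.05  ]
top bat [368.6 200.1] 0.67 [ 0.5907 -0.2245  0.    ]
top cup [348.8 203.2] 0.54 [ 0.582  -0.1605  0.    ]
scene square_stamp [351.9 191.5] 0.52 [0.5256 0.1924 0.013 ]
scene socket_right [353.5 189.9] 0.79 [0.5227 0.2052 0.013 ]
scene ledge [346.4 166.8] 0.66 [0.4284 0.2678 0.05  ]
scene bat [280.  256.2] 0.61 [ 0.5924 -0.2309  0.    ]
scene bat [362.8 191.6] 0.26 [0.5438 0.2382 0.    ]
scene cup [293.7 242. ] 0.67 [ 0.5731 -0.1548  0.    ]
```

View pics/w3.png

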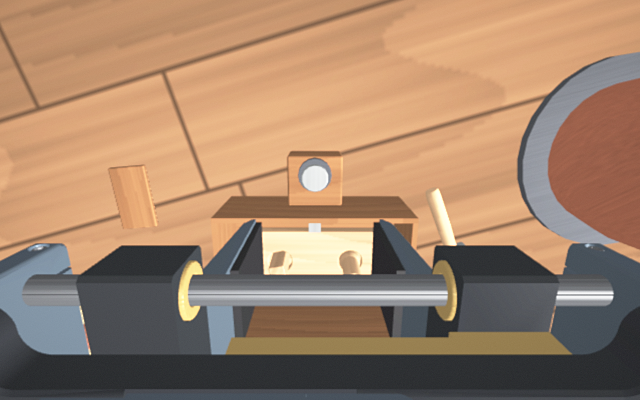

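The wrist view shows the round stamp at (352,262), so it is in the left socket, and the square stamp at (280,260). The round stamp is at about (0.567, 0.274), which is case x +15, y +49 and plausible. I'll go above it.

```bash

python3 -m handwheel '[[[-0.04,0.014,0,0],[-0.05,0.016,0,0],[-0.05,0.016,0.02,0],[0,0,0.05,0],[0,0,0.05,0]]]'
python3 -m handwheel '[[[0,0,0.04,0],[0,0,0.01,0],[0,0,0,0]]]'
python3 - <<'E'
from h import *
st=observe();im=camera("wrist"); cv2.imwrite("pics/w4.png",im[:,:,::-1]); delta((.567,.274,.052))
for q,z in(("stamp_mid",.049),("socket_left",.013)):
    for d in pinpoint("wrist",q)[:2]:
        uv=np.array(d["point"])*[640,400]; print(q,uv.round(1),round(d["confidence"],2),ray("wrist",uv,z,st).round(4))
for d in cut_out("wrist","stamp_mid")[:1]: print(d["confidence"],np.array(d["rect"])*[640,400,640,400])
E
```

```text
time: 10.8
eef_pos: [0.5668, 0.273, 0.1759]
ee_rot: [180.0, 0.0, 164.3]
ft_force: [-0.7, 0.6, 0.1]
finger_gap: 0.0592
finger_force: 0.0
time: 11.18
eef_pos: [0.5664, 0.2733, 0.128]
ee_rot: [180.0, 0.0, 164.3]
ft_force: [0.5, 0.1, 0.5]
finger_gap: 0.059
finger_force: 0.0
t 11.22 tcp [0.567  0.2736 0.1291] rot [1.799e+02 1.000e-01 1.643e+02] tool delta [0.0003 0.0002 0.0771]
stamp_mid [316.4 207.2] 0.83 [0.5656 0.2724 0.049 ]
stamp_mid [483.8 181.4] 0.22 [0.5802 0.3993 0.049 ]
socket_left [203.4 197. ] 0.74 [0.5404 0.1769 0.013 ]
0.86 [299.712 180.92  337.6   239.12 ]
```

View pics/w4.png

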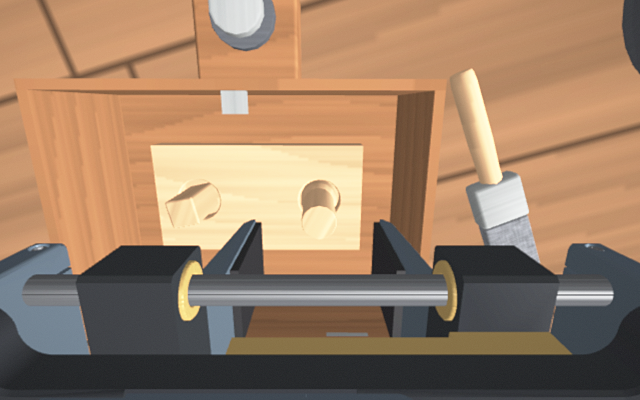

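The round stamp stands centred between the fingers, with its top at (319,220) and its base at (320,195). Measured position is (0.566, 0.2725). I'll descend and grasp.

```bash

python3 -m handwheel '[[[0.001,-0.001,0.025,0],[0,0,0.025,0],[0,0,0.02,0],[0,0,0.008,0],[0,0,0,0]]]'
python3 -m handwheel '[[[0,0,0,0],[0,0,0,0],[0,0,0,0],[0,0,0,0]]]' 1 15
```

```text
time: 12.0
eef_pos: [0.5651, 0.2726, 0.0501]
ee_rot: [180.0, 0.0, 164.3]
ft_force: [0.2, 0.2, 0.1]
finger_gap: 0.0596
finger_force: 0.0
time: 12.5
eef_pos: [0.565, 0.2727, 0.0498]
ee_rot: [179.9, 0.0, 164.3]
ft_force: [-0.3, 1.2, -0.2]
finger_gap: 0.0227
finger_force: 15.0
```

```bash

python3 -m handwheel '[[[0,0,-0.01,0],[0,0,-0.03,0],[0,0,-0.05,0],[0,0,-0.05,0],[0,0,-0.03,0]]]'
python3 - <<'E'
from h import *
st=observe();print(st["finger_gap"],st["finger_force"],st["ft_force"])
for n in("top","scene"):
  camera(n)
  for q,z in(("bat",.018),("cup",.0455)):
    d=cut_out(n,q)[0]; m=d["pixels"].astype(np.uint8); c=max(cv2.findContours(m,0,2)[0],key=cv2.contourArea)
    e=cv2.fitEllipse(cv2.convexHull(c)); print(n,q,round(d["confidence"],2),np.round(e[0],1),np.round(e[1],1),ray(n,e[0],z).round(4))
E
```

```text
time: 13.12
eef_pos: [0.5652, 0.2724, 0.2232]
ee_rot: [179.9, 0.2, 164.3]
ft_force: [1.7, 1.1, -1.2]
finger_gap: 0.0228
finger_force: 15.0
0.022782498825353936 14.983716756105423 [ 1.70711938  1.13307674 -1.23627102]
top bat 0.83 [369.3 200.9] [61.5 62.9] [ 0.5844 -0.2247  0.018 ]
top cup 0.65 [351.6 201. ] [20.1 21.1] [ 0.5805 -0.1664  0.0455]
scene bat 0.75 [280.2 254.1] [46.4 63.4] [ 0.6004 -0.236   0.018 ]
scene cup 0.71 [292.7 232.4] [20.5 25.5] [ 0.5749 -0.1598  0.0455]
```

The stamp is held. The bat is at about (0.587, -0.228) and the cup at about (0.579, -0.165). I'll first move parallel to the lid until clear, then across to the bat.

```bash

python3 -m handwheel '[[[0,-0.03,0,0],[0,-0.05,0,0],[0,-0.05,0,0],[0,-0.05,0,0],[0,-0.05,0,0]]]'
python3 -m handwheel '[[[0,-0.05,0,0],[-0.02,-0.04,0,0],[-0.03,-0.04,0,0],[-0.03,-0.04,0,0],[-0.03,-0.04,0,0]]]'
python3 -m handwheel '[[[-0.03,-0.03,0,0],[-0.02,-0.015,0,0],[0,0,0,0]]]'
python3 - <<'E'
from h import *
delta((.595,-.262,.23));st=observe()
im=camera("wrist"); cv2.imwrite("pics/w5.png",im[:,:,::-1])
for q,z in(("bat",.0),("cup",.0)):
    for d in pinpoint("wrist",q)[:1]:
        uv=np.array(d["point"])*[640,400]; print(q,uv.round(1),round(d["confidence"],2),ray("wrist",uv,z,st).round(4))
E
```

```text
time: 14.05
eef_pos: [0.5011, 0.0494, 0.2178]
ee_rot: [-179.9, -0.2, 164.4]
ft_force: [0.3, 0.7, -1.0]
finger_gap: 0.0232
finger_force: 15.0
time: 14.68
eef_pos: [0.5514, -0.1823, 0.2176]
ee_rot: [180.0, -0.2, 164.3]
ft_force: [1.4, 0.9, 0.0]
finger_gap: 0.0226
finger_force: 15.0
time: 15.05
eef_pos: [0.5876, -0.2388, 0.2168]
ee_rot: [180.0, -0.2, 164.2]
ft_force: [-0.6, 0.7, -1.1]
finger_gap: 0.0227
finger_force: 15.0
t 15.05 tcp [ 0.5876 -0.2388  0.2168] rot [180.   -0.2 164.2] tool delta [-0.0134 -0.0203 -0.0133]
bat [328.  171.4] 0.7 [ 0.588  -0.2262  0.    ]
cup [380.5 155.9] 0.57 [ 0.587  -0.1636  0.    ]
```

View pics/w5.png

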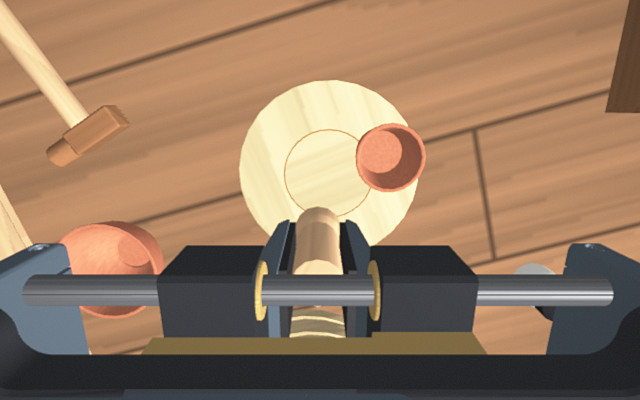

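Bat centre (328,171) → (0.588, -0.226), agreeing with the earlier estimate, and the stamp hangs upright. I'll lower it at (0.595, -0.262), about 100 mm from the cup.

```bash

python3 -m handwheel '[[[-0.013,-0.02,0,0],[0,0,0.04,0],[0,0,0.045,0],[0,0,0.04,0],[0,0,0.02,0]]]'
python3 -m handwheel '[[[0,0,0.01,0],[0,0,0.002,0],[0,0,0,0]]]'
```

```text
time: 15.82
eef_pos: [0.5931, -0.2585, 0.0721]
ee_rot: [179.9, -0.3, 164.4]
ft_force: [-0.5, 0.9, 0.2]
finger_gap: 0.0228
finger_force: 15.0
time: 16.2
eef_pos: [0.5956, -0.2605, 0.0636]
ee_rot: [-180.0, 0.1, 164.4]
ft_force: [-0.4, -0.5, -0.5]
finger_gap: 0.023
finger_force: 15.0
```

```bash

python3 -m handwheel '[[[0,0,0.003,0],[0,0,0.002,0],[0,0,0.001,0],[0,0,0.001,0]]]'
python3 -m handwheel '[[[0,0,0.001,0],[0,0,0.0005,0]]]'
```

```text
time: 16.7
eef_pos: [0.5951, -0.2606, 0.0555]
ee_rot: [180.0, 0.0, 164.3]
ft_force: [-0.3, -0.3, -0.2]
finger_gap: 0.0231
finger_force: 15.0
time: 16.95
eef_pos: [0.5952, -0.2606, 0.0547]
ee_rot: [180.0, 0.0, 164.3]
ft_force: [-1.0, 1.2, 6.0]
finger_gap: 0.0229
finger_force: 15.0
```

It's down, with 6 N on the bat. I'll release, wait and rise.

```bash

python3 -m handwheel '[[[0,0,-0.0005,0],[0,0,0,0],[0,0,0,0],[0,0,0,0]]]' 0.4
python3 -m handwheel '[[[0,0,-0.01,0],[0,0,-0.03,0],[0,0,-0.05,0],[0,0,-0.05,0],[0,0,-0.02,0]]]'
python3 - <<'E'
from h import *
camera("scene");st=observe();im=camera("wrist"); cv2.imwrite("pics/w6.png",im[:,:,::-1])
for n in("wrist","scene"):
  for q,z in(("stamp_mid",.054),("bat",.0),("cup",0),("lid_edge",.28)):
    for d in pinpoint(n,q)[:1]:
        uv=np.array(d["point"])*[640,400]; print(n,q,uv.round(1),round(d["confidence"],2),ray(n,uv,z,st).round(4))
E
```

```text
time: 17.45
eef_pos: [0.595, -0.2605, 0.0544]
ee_rot: [180.0, -0.0, 164.3]
ft_force: [-1.1, 0.4, -0.1]
finger_gap: 0.0543
finger_force: 0.0
time: 18.08
eef_pos: [0.5964, -0.2611, 0.2194]
ee_rot: [-179.9, 0.4, 164.3]
ft_force: [-0.4, 0.3, 0.3]
finger_gap: 0.0544
finger_force: 0.0
wrist stamp_mid [318.7 181.7] 0.95 [ 0.5978 -0.2608  0.054 ]
wrist cup [396.1 134.3] 0.61 [ 0.5805 -0.1644  0.    ]
scene stamp_mid [272.5 246.7] 0.53 [ 0.5894 -0.2557  0.054 ]
scene bat [277.  254.4] 0.94 [ 0.5796 -0.2324  0.    ]
scene cup [293.8 242.1] 0.63 [ 0.5737 -0.1548  0.    ]
scene lid_edge [399.  148.2] 0.88 [0.7118 0.174  0.28  ]
```

View pics/w6.png

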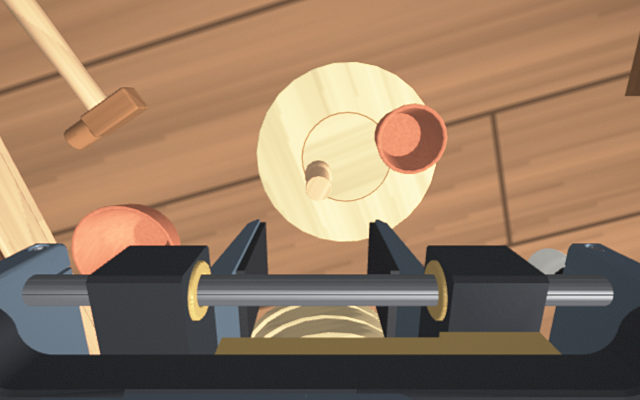

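The stamp stands upright on the bat at (319,181), clear of the cup at (410,138), and the lid is open.

```bash
python3 -c "
from station import *; print(job_done())"
```

```text
the job is handed in; nothing more can be done
None
```

The job is handed in at about 18 s of 66 s (no verdict came back): the lid popped open untouched, the round stamp stands upright on the bat about 35 mm from its centre by my last wrist-camera fix, and the cup, square stamp and the rest were left alone.

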